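Lift the freshly glazed knob with the tongs

TASK

Take the tongs out of their stand and use them to lift the freshly glazed blue knob out of the divided tray; finish still holding it steady in the tongs, well up in the air, with the knob at least 15 cm above the table and touching nothing but the tongs. The glaze is wet, so the gripper must never touch the blue knob itself, and the other knobs and everything else on the table are to be left where they are.

Things in the scene. Friction and masses are not known exactly. Their poses are not given: they have to be found in the camera images.
- tongs: small steel spring tongs with green grips and tips, about 90 g, standing tips down in the wooden stand. Origin: on the centre line at the hinge, in the steel head (top 7 mm above the origin). z points up along the tongs, away from the tips; the two arms hang at +y and -y, close along y, and end 128 mm below the origin. Springs hold them open
- tongs_grip (a point): where to grip: centre line of the tongs, 40 mm below their origin, between the green grips (20 mm wide along x, from 19 mm above to 23 mm below this point). Here they measure about 51 mm over the outsides when open, 42 mm with the tips 28 mm apart. Closing takes about 3 N to start, 7 N at 28 mm tip gap; force beyond that reaches the tips at about a third
- tongs_mouth (a point): point midway between the tongs' two tip pads, on the centre line 115 mm below the tongs' origin. The tip pads are 16 mm wide along x and 26 mm tall, from 13 mm above to 13 mm below this point. Open, they are about 53 mm apart (about 64 mm over their outsides)
- tongs_left (a joint): closing angle of the tongs' +y arm (the other arm mirrors it): 0 = fully open, tip gap about 53 mm; 0.115 rad = tip pads parallel and 28 mm apart; about 0.23 = tips touching
- stand: wooden stand, fixed: an upright narrow open box 28 x 78 mm outside, 20 x 70 mm inside (long along its y, as the tongs), rim 55 mm above its underside, on a 60 x 100 x 5 mm foot. Origin: centre of its underside. The tongs' tips rest on its floor 5 mm up
- tray: yellow plastic tray, fixed, 146 mm (x) by 190 mm (y), 24 mm high, walls and floor 5 mm, divided by one wall each way into four equal compartments, each about 65 mm (its x) by 87 mm (its y). Origin: centre of its underside. One knob stands near the middle of each compartment
- knob_blue: the freshly glazed knob, blue: round pottery drawer knob, 28 mm across at its widest (a straight band from 13 to 25 mm above its underside), on a short neck and a foot 22 mm across, 32 mm tall, standing upright in one compartment of the tray. Origin: centre of its underside. About 35 g
- knob_blue_center (a point): middle of the blue knob, on its axis 16 mm above its underside
- knob_white: white round pottery drawer knob, 28 mm across at its widest (a straight band from 13 to 25 mm above its underside), on a short neck and a foot 22 mm across, 32 mm tall, standing upright in one compartment of the tray; to be left alone. Origin: centre of its underside
- knob_clay1: bare terracotta round pottery drawer knob, 28 mm across at its widest (a straight band from 13 to 25 mm above its underside), on a short neck and a foot 22 mm across, 32 mm tall, standing upright in one compartment of the tray; to be left alone. Origin: centre of its underside
- knob_clay2: bare terracotta round pottery drawer knob, 28 mm across at its widest (a straight band from 13 to 25 mm above its underside), on a short neck and a foot 22 mm across, 32 mm tall, standing upright in one compartment of the tray; to be left alone. Origin: centre of its underside
- tumbler: glass tumbler, 64 mm across, 100 mm tall, standing; bystander, to be left alone. Origin: on its underside (about its middle)
- figurine: terracotta figurine, about 65 mm wide, 125 mm tall, standing; bystander, to be left alone. Origin: on its underside (about its middle)
- spray: white spray bottle, 76 mm across, 215 mm tall, standing; bystander, to be left alone. Origin: on its underside (about its middle)
- water: clear water bottle with blue cap, 68 mm across, 220 mm tall, standing; bystander, to be left alone. Origin: on its underside (about its middle)
- tub: clear open plastic tub, 120 x 150 x 70 mm; bystander, to be left alone. Origin: on its underside (about its middle)
- brush: brush lying on the table; bystander, to be left alone. Origin: on its underside (about its middle)

How it is judged:
By the outcome, as a careful person would: the job done as asked, in the order asked, and still so for the second after the job is handed in, while the arm keeps its last pose, push and grip.
It also fails if it takes over 45 s, if anything falls off the work surface, if the arm or the gripper's body presses on something with over 40 N, if the wrist force passes 120 N, or if a joint passes its speed limit or range.

ROBOT

A 6-joint arm with a two-finger parallel gripper is mounted at the origin on the work surface. World frame = base frame: x ahead of the robot, y to its left, z up, the work surface at z = 0. Lengths are in m, angles in degrees, forces in N, time in s.
With the tool pointing down it reaches from about 0.4 to 0.825 m from the base axis. Payload 7 kg.
Tool frame: the origin (TCP) lies midway between the tips of the shut fingers; the grasp point (between the pads) lies r.grip_depth behind it (r.grip_depth is the distance from the TCP to the grasp point, in m); z points along the fingers, y is the line along which they close (so a half turn about z gives the same grasp; the last joint's range is limited). The gripper opens to 88 mm and grips with 3 to 60 N. Pads are 19 mm wide; open, the fingers measure 130 mm over their backs; the gripper's body (78 mm by 193 mm) begins 47 mm behind the grasp point.
Start: joints at [-53.222, 20.546, 0.682, 0, -70.136, -16.507], TCP at [0.234, -0.633, 0.227] pointing down, gripper open.
Joint ranges: [-176.03, 176.03], [-82.01, 121.73], [-58.28, 71.71], [-173.87, 95.51], [-174.79, -0.11], [-173.66, 173.66]. Speed limits (degrees/s): [136.94, 136.94, 172.46, 180, 180, 180].

INTERFACE

Orientations are given as [roll, pitch, yaw] about the fixed x, y, z axes, in that order (R = Rz(yaw) Ry(pitch) Rx(roll)).
In Python, from plant import r, viewer, get_state gives the robot as it stands (r), with the cameras (viewer) and the readings as plain functions.
- The arm moves only by the tool hand_motion, called after "Request:" as name(argument=value, ...), one argument or row to a line, values as JSON. Schema: {"type":"object","properties":{"segments":{"type":"array","items":{"type":"array","items":{"type":"number"},"minItems":6,"maxItems":6},"minItems":1,"maxItems":12},"aperture":{"type":"number"},"grip_force":{"type":"number"},"only":{"type":"string"},"quiet":{"type":"boolean"},"lines":{"type":"string"}},"required":["segments"],"additionalProperties":false}. segments is a list of rows, 1 to 12 of them, each of 6 numbers: dx, dy, dz in fractions of the full range, 1 being 600 mm, then a rotation vector rx, ry, rz in shares of pi/2 rad (1.0 is pi/2 rad); each row is the pose to reach, as a shift and turn from the pose commanded when the call began, along the tool's axes at that moment; what a row does not reach only later rows make up. A row lasts 1/12 s, in which the tool goes at most 0.0417 m and 7.16 degrees, less where a joint would pass 70% of its speed; a pose out of reach is approached as far as the arm can. aperture is the finger opening in m, set as the call begins (left out keeps the last). The fingers move at their own pace and stop on an object; grip_force is the grip in N (left out, the last holds). Time passes only in rows, so rows that do not move let the fingers close. The tool returns the time, the measured TCP pose, the force, the opening and the grip force at its end. only (a regular expression) keeps the lines of the reply that match it, lines (a string "A,B") keeps lines A to B, and quiet returns only ok. No shift or turn number may pass 1 either way. Input that does not fit is refused with a message, and nothing moves.
- get_state(): the state, without advancing time (a new reading comes with each control period).
- viewer.capture(name): name is "side" or "top"; returns a dict with "frame" (400x640x3 uint8, red, green, blue), "z_map" (400x640 float32, m along the optical axis (not along the pixel's ray), 0 where there is no reading), "fx", "fy", "cx", "cy" (pixels), "cam_to_world" (4x4, takes a point from camera to world coordinates). Camera axes: x right, y down, z forward; pixel columns grow to the right and rows downward; lengths in m; the calibration is good to about 2 mm. A picture is of the moment at which its call begins.
- r.close_job(): hands the job in; it is judged then, once.
The state is a dict: "time_s": time; "joints": joint angles; "qd": joint speeds; "joint_torque": joint torques, N m; "tcp_pos": TCP position; "eef_rot": TCP orientation; "contact_force": force on the tool from outside, world axes, zero at the start; "moment": the same for the moment, N m; "gripper_width": finger opening in m; "gripper_force": force on a finger pad.
Only numpy, scipy, OpenCV 4.12 (cv2) and the standard library are available. Lean on these libraries where they do the work, as an engineer would, in place of code of your own. Each camera call takes 0.05 s, during which the arm holds its last target. There are 200 camera calls.

## Working session

There is one attempt and no reset: what is moved stays moved. The work goes in short steps, Python scripts to look and compute and a tool call to move; the robot and the scene stay as the last step left them, time stands still between calls to the robot, and variables do not carry over. Pictures are saved under pics/ and viewed, at most 10 in all, crops included, and the job is handed in when it is done.

```bash
ls; mkdir -p pics; python3 - <<'E'
from plant import r, viewer, get_state
import cv2,numpy as np
print(r.grip_depth, get_state())
for n in("top","side"):
    c=viewer.capture(n); np.savez(f"{n}0.npz",**c); cv2.imwrite(f"pics/{n}0.png",c["frame"][:,:,::-1])
    print(n,c["fx"],c["cx"],c["cy"],np.round(c["cam_to_world"],3).tolist())
E
```

```text
pics
plant.py
0.0188 {'time_s': 0.0, 'joints': array([-5.32230984e+01,  2.05914993e+01,  6.33606203e-01, -2.29705371e-02,
       -7.01359015e+01, -1.65062788e+01]), 'qd': array([-0.04836794, -0.00336619,  0.03745753,  0.02753449,  0.07319571,
        0.04269635]), 'joint_torque': array([-2.79070860e-03, -5.82718849e+01,  2.93050861e+01,  6.99748546e+00,
        6.72389375e-03, -1.56904480e-04]), 'tcp_pos': array([ 0.23366569, -0.63273231,  0.22561173]), 'eef_rot': array([ 1.79903935e+02, -5.94815543e-03, -1.59737195e+02]), 'contact_force': array([0.02605706, 0.9308682 , 0.4183938 ]), 'moment': array([-0.01787072,  0.01995219, -0.01454155]), 'gripper_force': 0.0, 'gripper_width': 0.08751175465753917}
top 486.56202236157696 319.94849626889595 200.86967762103512 [[0.086, -0.973, 0.214, 0.204], [-0.996, -0.084, 0.019, -0.007], [-0.001, -0.215, -0.977, 1.714], [0.0, 0.0, 0.0, 1.0]]
side 386.550470921834 319.6843870582386 200.39912569502962 [[-0.965, -0.116, 0.236, 0.255], [-0.263, 0.486, -0.834, 1.065], [-0.018, -0.866, -0.499, 0.744], [0.0, 0.0, 0.0, 1.0]]
```

View pics/top0.png

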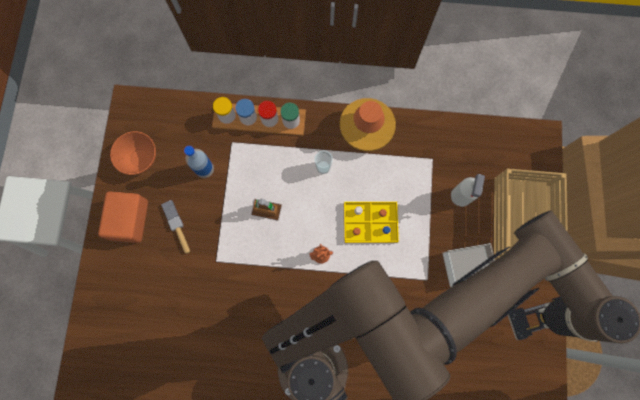

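View pics/side0.png

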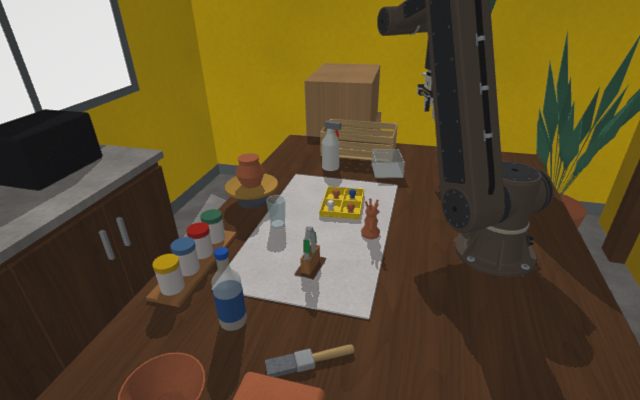

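The top view shows the tongs and stand at about (266,209), the yellow tray at (371,223) with the blue knob at (386,230), the figurine at (321,254) and the tumbler at (323,162). In the side view the tongs are at (310,250) and the blue knob is at (352,194). Next I'll zoom in.

```bash
python3 - <<'E'
import cv2,numpy as np
t=np.load("top0.npz")["frame"];s=np.load("side0.npz")["frame"]
R=lambda a,y,x,h,w,k:cv2.resize(a[y:y+h,x:x+w,::-1],None,fx=k,fy=k,interpolation=cv2.INTER_CUBIC)
a=R(t,180,240,50,66,6);b=R(t,195,335,55,66,6);c=R(s,220,285,66,66,6)
im=np.zeros((600+130,800,3),np.uint8)
im[:300,:396]=a;im[300:630,:396]=b;im[:396,400:796]=c
d=R(s,178,310,50,66,6);im[400:700,400:796]=d
cv2.imwrite("pics/crop1.png",cv2.resize(im[:700],(680,595)))
E
```

```text
(no output)
```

View pics/crop1.png

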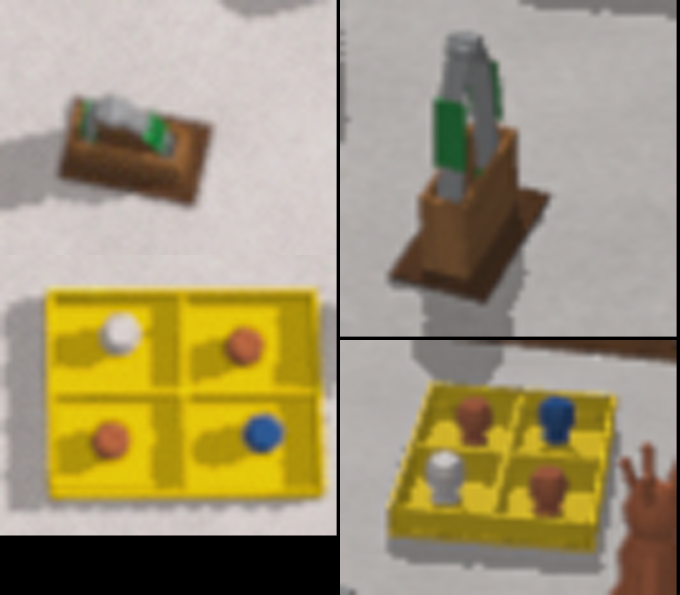

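```bash
cat >h.py <<'E'
import numpy as np,cv2
from scipy.spatial.transform import Rotation as Ro
def world(c):
    z=c["z_map"];v,u=np.mgrid[:z.shape[0],:z.shape[1]]
    p=np.stack([(u-c["cx"])/c["fx"]*z,(v-c["cy"])/c["fy"]*z,z,np.ones_like(z)],-1)
    return (p@np.asarray(c["cam_to_world"]).T)[...,:3]
def ray(c,uv,h):
    T=np.asarray(c["cam_to_world"]);uv=np.atleast_2d(uv)
    d=np.c_[(uv[:,0]-c["cx"])/c["fx"],(uv[:,1]-c["cy"])/c["fy"],np.ones(len(uv))]@T[:3,:3].T
    return T[:3,3]+d*((h-T[2,3])/d[:,2])[:,None]
def hsv(c): return cv2.cvtColor(c["frame"],cv2.COLOR_RGB2HSV)
def mask(c,lo,hi,box):
    m=cv2.inRange(hsv(c),lo,hi);k=np.zeros_like(m);x0,y0,x1,y1=box;k[y0:y1,x0:x1]=1
    return m*k
def rect(P):
    (x,y),(w,h),a=cv2.minAreaRect(P[:,:2].astype(np.float32)*1000)
    return np.round([x,y,w,h,a],1)
E
python3 - <<'E'
from h import *
for n,tb,sb,bl in(("top",(335,195,405,250),(245,190,290,225),(375,222,398,240)),("side",(310,178,375,230),(285,220,330,282),(340,185,362,205))):
    c=dict(np.load(n+"0.npz"));W=world(c)
    m=mask(c,(22,120,60),(35,255,255),tb)>0; P=W[m]
    print(n,"tray z pct",np.round(np.percentile(P[:,2],[5,50,95]),4))
    rim=P[P[:,2]>.019]; print(" tray rim(depth) rect",rect(rim), "all",rect(P))
    v,u=np.nonzero(m); hull=cv2.convexHull(np.c_[u,v].astype(np.int32))[:,0]; print(" ray rect z24",rect(ray(c,hull,.024)))
    m=mask(c,(100,120,30),(130,255,255),bl)>0;v,u=np.nonzero(m);P=W[m]
    print(" blue n",m.sum(),"uv",u.mean(),v.mean(),"depth mean",P.mean(0).round(4),"max z",P[:,2].max(),"ray z.025",ray(c,(u.mean(),v.mean()),.025).round(4),rect(P))
    m=mask(c,(45,80,30),(80,255,255),sb)>0;P=W[m];print(" green",m.sum(),P.mean(0).round(4),P.min(0).round(4),P.max(0).round(4),rect(P))
    x0,y0,x1,y1=sb;Q=W[y0:y1,x0:x1].reshape(-1,3);H=Q[(Q[:,2]>.125)&(Q[:,2]<.16)];print(" head",len(H),H.mean(0).round(4),H.max(0).round(4),rect(H))
    m=mask(c,(5,90,20),(20,255,200),sb)>0
    P=W[m];B=P[P[:,2]>.045];print(" rim",len(B),B.mean(0).round(4),rect(B))
    F=P[(P[:,2]<.012)];print(" foot",len(F),F.mean(0).round(4),rect(F)," all",rect(P))
E
```

```text
top tray z pct [0.0051 0.0129 0.0323]
 tray rim(depth) rect [ 396.1 -141.2  213.2  418.1   82.1] all [ 396.  -142.8  216.5  418.4   82.1]
 ray rect z24 [ 514.5 -158.   143.   189.7    4.9]
 blue n 28 uv 386.2142857142857 229.5 depth mean [ 0.4885 -0.2115  0.0438] max z 0.051170254911957036 ray z.025 [[ 0.4917 -0.2138  0.025 ]] [ 488.3 -210.4   17.4   17.3   46.1]
 green 22 [0.5265 0.1929 0.0952] [0.5189 0.1904 0.0525] [0.5392 0.1978 0.129 ] [528.5 191.8   6.4  20.4  72. ]
 head 54 [0.5303 0.2164 0.1393] [0.54   0.2369 0.153 ] [530.1 214.9  42.1  16.8  80.4]
 rim 71 [0.5203 0.213  0.082 ] [392.4 102.4 430.1  71.7  39.5]
 foot 102 [0.5206 0.2111 0.0084] [530.8 216.4  94.6  54.5  83.6]  all [397.1  98.5 429.1  99.2  41.6]
side tray z pct [0.0078 0.0147 0.029 ]
 tray rim(depth) rect [ 429.1  408.7  150.7 1350.6    8.5] all [ 432.1  388.2  151.  1392.1    8.5]
 ray rect z24 [ 512.7 -149.2  146.5  226.9    5.4]
 blue n 34 uv 352.02941176470586 192.8235294117647 depth mean [ 0.4866 -0.2045  0.0336] max z 0.044045428848180745 ray z.025 [[ 0.4894 -0.2199  0.025 ]] [ 486.9 -205.8   20.1   15.4   63.8]
 green 81 [0.5258 0.2479 0.1051] [0.2546 0.1889 0.0346] [0.538  1.0655 0.7436] [402.9 630.3  32.1 918.8  16.8]
 head 66 [0.5286 0.2221 0.1373] [0.5393 0.2342 0.1465] [529.4 219.2  19.7  29.5   3.6]
 rim 126 [0.5137 0.2637 0.0822] [408.1 629.   49.3 924.1  16.3]
 foot 167 [0.52   0.2314 0.0099] [527.5 216.7  99.8  55.6  83.1]  all [416.4 626.6  81.1 931.9  15.3]
```

```bash
cat >>h.py <<'E'
def tri(c1,p1,c2,p2):
    L=[]
    for c,p in((c1,p1),(c2,p2)):
        a=ray(c,p,0)[0];b=ray(c,p,.2)[0];L.append((a,(b-a)/np.linalg.norm(b-a)))
    (a,d),(b,e)=L;s=np.linalg.lstsq(np.c_[d,-e],b-a,rcond=None)[0]
    p,q=a+s[0]*d,b+s[1]*e
    return ((p+q)/2*1000).round(1),round(np.linalg.norm(p-q)*1000,1)
E
python3 - <<'E'
from h import *
t=dict(np.load("top0.npz"));s=dict(np.load("side0.npz"))
def cen(c,lo,hi,b):
    v,u=np.nonzero(mask(c,lo,hi,b));return u.mean(),v.mean(),(u.min(),u.max(),v.min(),v.max()),len(u)
A=cen(t,(100,100,30),(130,255,255),(375,222,398,240));B=cen(s,(100,100,30),(130,255,255),(340,185,362,205))
print("blue",A,B,tri(t,A[:2],s,B[:2]))
for n,c,b in(("top",t,(245,190,290,225)),("side",s,(285,222,330,282))):
    m=mask(c,(5,90,20),(20,255,200),b);P=np.argwhere(m)[:,::-1]
    k,l,st,ce=cv2.connectedComponentsWithStats(m);i=1+st[1:,4].argmax();P=np.argwhere(l==i)[:,::-1]
    print(n,"foot hull z0",rect(ray(c,cv2.convexHull(P.astype(np.int32))[:,0],.005)))
    # head gray
    h=hsv(c);x0,y0,x1,y1=b
    print(n);[print(y,' '.join(f"{h[y,x,1]:3d}/{h[y,x,2]:3d}" for x in range(*((254,276) if n=="top" else (300,318))))) for y in (range(194,207) if n=="top" else range(224,240))]
E
```

```text
blue (np.float64(386.2142857142857), np.float64(229.5), (np.int64(384), np.int64(389), np.int64(227), np.int64(232)), 28) (np.float64(352.05555555555554), np.float64(193.0), (np.int64(350), np.int64(354), np.int64(189), np.int64(197)), 36) (array([ 489.7, -213.6,   27.9]), np.float64(3.1))
top foot hull z0 [531.3 217.5  95.6  54.9  83.6]
top
194  14/212  11/210  13/212  11/208  11/206  15/211  13/209  13/210  13/208  12/209  14/206  11/206  15/209  12/209  15/208  11/210  13/209  12/212  10/211  15/211  13/212  12/210
195  13/210  13/209  16/211  13/210  12/207  10/205  12/207  12/207  13/210  10/208  15/210  12/207  12/211  12/210  12/211  14/213  13/211  13/208  12/210  12/209  11/207  15/210
196  10/207  12/210  10/210  14/207  12/205  14/207  14/207   9/207  11/207  11/206  17/207  12/209  14/213  13/211  12/212  13/209  12/208  12/210  15/211  15/209  12/208  11/208
197  12/205  13/208  15/208  14/206  12/206  12/206  12/205  14/203  13/203  12/206  13/208  11/209  13/211  13/209  13/210  15/209  13/211  12/211  11/209  11/208  12/211  11/208
198  19/190  23/186  17/195  10/199 
[... 3306 characters left out ...]
/176   2/123   5/102   3/101   5/102   5/ 96   5/ 93   3/ 92   0/ 91   6/ 91  34/ 83  89/ 86  16/141   9/173
236   9/175  10/176  10/177  10/177   8/161   2/117   5/101   3/102   8/102   6/ 90   6/ 89   6/ 91   0/ 91   6/ 91   9/ 82  86/ 86  21/136   9/173
237   9/177   9/177  10/178   9/178   7/149   0/111   5/101   3/101   5/101  20/ 90  35/ 88   8/ 90   3/ 91   3/ 91   6/ 84  97/ 84  36/120   9/171
238  10/177  10/176  10/178   9/172   9/135   5/106   5/ 99   5/101   2/103   0/106  27/ 93  11/ 90   3/ 91   3/ 91   6/ 86  94/ 84  39/119   9/173
239  11/178  11/178  10/176  33/149  86/127  65/102  49/ 98  18/ 99  10/102   4/120  31/100  11/ 91   6/ 91   6/ 92   3/ 86  79/ 84  38/121  10/175
```

```bash
python3 - <<'E'
from h import *
t=dict(np.load("top0.npz"));s=dict(np.load("side0.npz"))
print(tri(t,(263.3,201.6),s,(308.9,227.2)),ray(t,(263.3,201.6),.14),ray(s,(308.9,227.2),.14))
# near/tops of stand rim: brown component tops; green grips centroids in top
k,l,st,ce=cv2.connectedComponentsWithStats(mask(t,(45,80,30),(85,255,255),(245,190,290,225)));print(st[1:],ce[1:])
for p in ce[1:]: print(ray(t,p,.1))
E
```

```text
(array([530.1, 211. , 141.3]), np.float64(0.3)) [[0.53047991 0.2111612  0.14      ]] [[0.53054675 0.20909817 0.14      ]]
[[268 203   5   7  22]] [[270. 206.]]
[[0.52555508 0.19237778 0.1       ]]
```

```bash
cat >go.py <<'E'
import sys,numpy as np
from scipy.spatial.transform import Rotation as Ro
from plant import r, viewer, get_state
x,y,z,yaw=map(float,sys.argv[1:5]);s=get_state()
R=Ro.from_euler('xyz',s["eef_rot"],degrees=True);T=Ro.from_euler('xyz',[180,0,yaw],degrees=True)
print("d",(R.inv().apply(np.array([x,y,z])-s["tcp_pos"])).round(4),"rot",np.rad2deg(1)*(R.inv()*T).as_rotvec().round(4),"joints",s["joints"].round(1),s["tcp_pos"].round(4),s["eef_rot"].round(2),"F",s["contact_force"].round(1),s["gripper_width"],s["gripper_force"],s["time_s"])
E
python3 go.py .530 .213 .19 173.6
```

```text
d [-0.5709  0.6907  0.0367] rot [ 0.08594367 -0.02864789 26.66545579] joints [-53.2  20.6   0.6  -0.  -70.1 -16.5] [ 0.2337 -0.6328  0.2257] [ 1.7991e+02 -1.0000e-02 -1.5973e+02] F [0.2 0.3 0.3] 0.08749732963046743 0.0 0.1
```

The rows are not in the units I measure in: shifts go in shares of 600 mm and turns go in shares of pi/2 rad. I convert before sending: 0.345 m is 0.575, -0.285 m is -0.475, 13 degrees is 0.1444.

Request:
hand_motion(
  segments=[
    [-0.475,0.575,0.0167,0,0,0.1444],
    [-0.475,0.575,0.0167,0,0,0.1444],
    [-0.475,0.575,0.0167,0,0,0.1444],
    [-0.475,0.575,0.0167,0,0,0.1444],
    [-0.475,0.575,0.0167,0,0,0.1444],
    [-0.475,0.575,0.0167,0,0,0.1444],
    [-0.475,0.575,0.0167,0,0,0.1444],
    [-0.475,0.575,0.0167,0,0,0.1444],
    [-0.475,0.575,0.0167,0,0,0.1444],
    [-0.475,0.575,0.0167,0,0,0.1444],
    [-0.475,0.575,0.0167,0,0,0.1444],
    [-0.475,0.575,0.0167,0,0,0.1444],
  ],
  aperture=0.088,
)

```text
time_s: 1.1
tcp_pos: [0.3829, -0.2069, 0.2167]
eef_rot: [180.0, 0.1, -172.5]
contact_force: [-0.4, 0.2, -0.7]
gripper_width: 0.0874
gripper_force: 0.0
```

```bash
python3 go.py .530 .213 .19 173.6
```

```text
d [-0.2007  0.3971  0.0271] rot [ 0.04010705  0.06875494 13.91141527] joints [ -2.3  -2.4 -28.7  -0.  -63.7 -80.2] [ 0.3829 -0.2069  0.2167] [ 1.7997e+02  7.0000e-02 -1.7249e+02] F [-0.4  0.2 -0.7] 0.08744826647179267 0.0 1.1
```

To row units: 0.397 m is 0.6617, -0.2 m is -0.3333, 13.7 degrees is 0.1522.

Request:
hand_motion(
  segments=[
    [-0.3333,0.6617,0.045,0,0,0.1522],
    [-0.3333,0.6617,0.045,0,0,0.1522],
    [-0.3333,0.6617,0.045,0,0,0.1522],
    [-0.3333,0.6617,0.045,0,0,0.1522],
    [-0.3333,0.6617,0.045,0,0,0.1522],
    [-0.3333,0.6617,0.045,0,0,0.1522],
    [-0.3333,0.6617,0.045,0,0,0.1522],
    [-0.3333,0.6617,0.045,0,0,0.1522],
    [-0.3333,0.6617,0.045,0,0,0.1522],
    [-0.3333,0.6617,0.045,0,0,0.1522],
    [-0.3333,0.6617,0.045,0,0,0.1522],
    [-0.3333,0.6617,0.045,0,0,0.1522],
  ],
)

```text
time_s: 2.1
tcp_pos: [0.5317, 0.2134, 0.188]
eef_rot: [-180.0, -0.0, 173.7]
contact_force: [1.0, -1.3, -0.3]
gripper_width: 0.0878
gripper_force: 0.0
```

```bash
python3 go.py .530 .213 .079 173.6;  python3 - <<'E'
from plant import r, viewer, get_state
from h import *
a=[]
for n,y,x in(("top",170,225),("side",190,270)):
    c=viewer.capture(n); a.append(cv2.resize(c["frame"][y:y+90,x:x+80,::-1],None,fx=5,fy=5,interpolation=cv2.INTER_CUBIC))
cv2.imwrite("pics/pre.png",np.hstack(a))
E
```

```text
d [ 0.0016 -0.0006  0.109 ] rot [-0.02864789 -0.          0.14323945] joints [  41.4   12.7  -15.6    0.   -61.7 -137.7] [0.5317 0.2134 0.188 ] [-179.97   -0.    173.74] F [ 1.  -1.3 -0.3] 0.08781106388525893 0.0 2.1
```

View pics/pre.png

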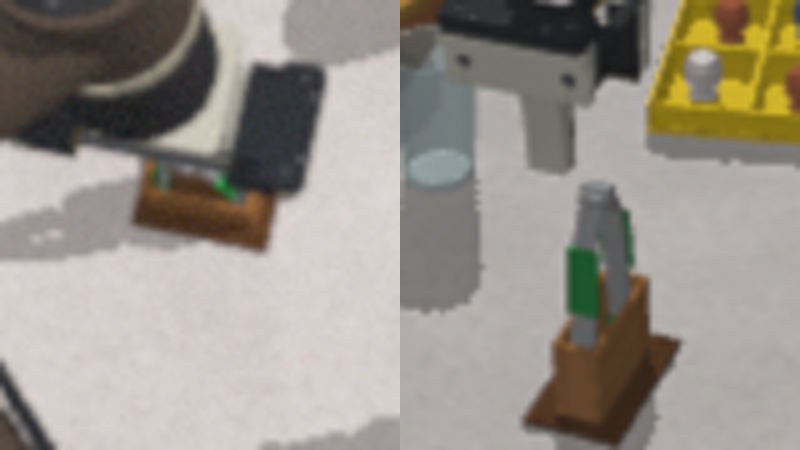

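The side view shows the near finger tip at about pixel (300,223) and the tong head at (309,227). I'll check that against where the finger should be.

```bash
python3 - <<'E'
from h import *
s=dict(np.load("side0.npz"));T=np.linalg.inv(s["cam_to_world"])
def pr(p):
    q=T@np.r_[p,1];return (q[:2]/q[2]*s["fx"]+[s["cx"],s["cy"]]).round(1)
y=np.array([np.cos(np.deg2rad(83.6)),np.sin(np.deg2rad(83.6)),0])
x=np.array([y[1],-y[0],0])
c=np.array([.5317,.2134,.188])
for o in(.044,.065):
  for w in(-.0095,0,.0095):print(o,w,pr(c+o*y+w*x))
h=np.array([.530,.213,.14])
for w in(-.01,0,.01):print("head",pr(h+w*x))
print("grip +y",[pr(np.array([.530,.213,.093])+.0255*y+w*x) for w in(-.01,.01)])
E
```

```text
0.044 -0.0095 [304.2 222.3]
0.044 0 [300.9 221.7]
0.044 0.0095 [297.6 221. ]
0.065 -0.0095 [300.9 226.5]
0.065 0 [297.6 225.8]
0.065 0.0095 [294.3 225.1]
head [312.  228.7]
head [308.7 228. ]
head [305.4 227.3]
grip +y [array([309. , 247.5]), array([302.4, 246. ])]
```

Prediction and picture agree to within a pixel, so I'll descend, then close onto the grips without fully closing the tongs.

To row units: 0.107 m is 0.1783, 0.1 m is 0.1667.

Request:
hand_motion(
  segments=[
    [0.0017,-0.0008,0.05,0,0,0],
    [0.0017,-0.0008,0.1,0,0,0],
    [0.0017,-0.0008,0.1417,0,0,0],
    [0.0017,-0.0008,0.1667,0,0,0],
    [0.0017,-0.0008,0.1783,0,0,0],
    [0.0017,-0.0008,0.1783,0,0,0],
  ],
)

```text
time_s: 2.7
tcp_pos: [0.5278, 0.2063, 0.0813]
eef_rot: [-179.9, -0.1, 173.5]
contact_force: [0.5, -0.2, -0.5]
gripper_width: 0.0876
gripper_force: 0.0
```

Request:
hand_motion(
  segments=[
    [0,0,0,0,0,0],
    [0,0,0,0,0,0],
    [0,0,0,0,0,0],
    [0,0,0,0,0,0],
    [0,0,0,0,0,0],
    [0,0,0,0,0,0],
    [0,0,0,0,0,0],
    [0,0,0,0,0,0],
  ],
  aperture=0.046,
  grip_force=20,
)

```text
time_s: 3.37
tcp_pos: [0.5286, 0.2076, 0.0827]
eef_rot: [-180.0, -0.0, 173.6]
contact_force: [0.8, -2.0, 2.2]
gripper_width: 0.047
gripper_force: 5.5
```

```bash
python3 go.py .530 .213 .17 173.6
```

```text
d [-0.0008  0.0055 -0.0873] rot [-0.04010705 -0.01145916 -0.01718873] joints [  41.2   18.3  -23.5    0.   -48.2 -137.6] [0.5286 0.2076 0.0827] [-1.7996e+02 -1.0000e-02  1.7358e+02] F [ 0.8 -2.   2.2] 0.04700348787249806 5.532941222190857 3.3667
```

Gripped at 47 mm and 5.5 N, which matches the tongs' spring. Lifting now.

To row units: -0.1 m is -0.1667, -0.085 m is -0.1417.

Request:
hand_motion(
  segments=[
    [0,0,-0.0167,0,0,0],
    [0,0,-0.0417,0,0,0],
    [0,0,-0.075,0,0,0],
    [0,0,-0.1083,0,0,0],
    [0,0,-0.1417,0,0,0],
    [0,0,-0.1667,0,0,0],
    [0,0,-0.1667,0,0,0],
    [0,0,-0.1667,0,0,0],
    [0,0,-0.1667,0,0,0],
  ],
)

```text
time_s: 4.12
tcp_pos: [0.5282, 0.2077, 0.1821]
eef_rot: [-180.0, -0.1, 173.6]
contact_force: [-0.9, 0.0, -0.7]
gripper_width: 0.0459
gripper_force: 4.0
```

```bash
python3 - <<'E'
from plant import r, viewer, get_state
from h import *
a=[]
for n,y,x in(("top",170,225),("side",170,260)):
    c=viewer.capture(n);np.savez(n+"1.npz",**c); a.append(cv2.resize(c["frame"][y:y+110,x:x+80,::-1],None,fx=5,fy=5,interpolation=cv2.INTER_CUBIC))
cv2.imwrite("pics/lift.png",np.hstack(a))
E
python3 go.py .4905 -.214 .2 -175.1
```

```text
d [-0.0099 -0.4232 -0.018 ] rot [ -0.05729578  -0.09167325 -11.33883477] joints [  41.2   12.5  -16.7   -0.   -60.9 -137.6] [0.5281 0.2076 0.1815] [-1.7993e+02 -9.0000e-02  1.7356e+02] F [ 0.5  0.4 -0.8] 0.046009234895260716 4.044078290462494 4.2167
```

View pics/lift.png

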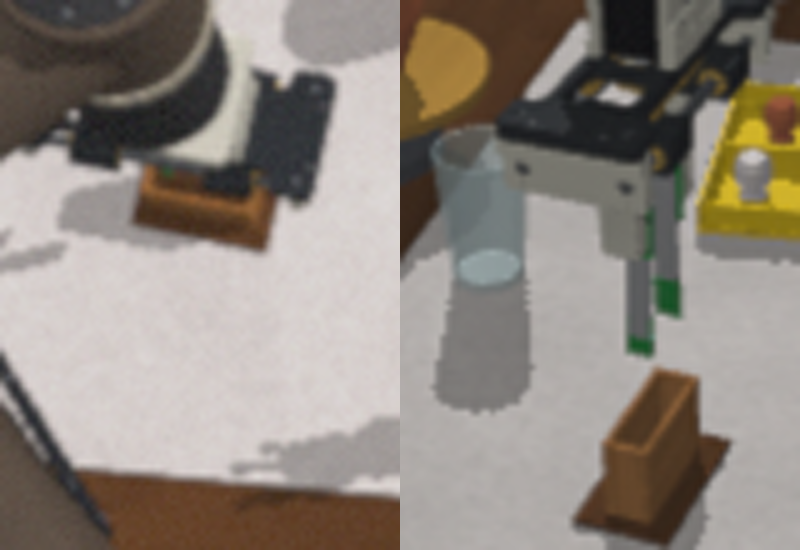

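The tongs are clear of the stand and hang straight, with tip bottoms at about side pixels (308,240) and (314,233). I'll measure where the mouth sits relative to the TCP.

```bash
python3 - <<'E'
from h import *
s=dict(np.load("side1.npz"));t=dict(np.load("top1.npz"));T=np.linalg.inv(s["cam_to_world"])
def pr(p):
    q=T@np.r_[p,1];return (q[:2]/q[2]*s["fx"]+[s["cx"],s["cy"]]).round(1)
k,l,st,ce=cv2.connectedComponentsWithStats(mask(s,(45,80,20),(85,255,255),(295,195,330,245)));print(st[1:],ce[1:].round(1))
y=np.array([np.cos(np.deg2rad(83.6)),np.sin(np.deg2rad(83.6)),0]);x=np.array([y[1],-y[0],0])
m=np.array([.5282,.2077,.1044])
for o in(.0265,-.0265):print(o,[pr(m+o*y+w*x).tolist() for w in(-.008,0,.008)])
mid=(311,236.8);R=ray(s,mid,.1044)[0]-m;print("along x,y",R@x,R@y, ray(s,mid,.1044))
for n in "clay":pass
E
```

```text
[[315 203   1   8   8]
 [315 212   1   1   1]
 [309 220   1   2   2]
 [311 226   5   7  27]
 [306 237   4   4  10]] [[315.  206.5]
 [315.  212. ]
 [309.  220.5]
 [313.3 228.7]
 [307.5 238.5]]
0.0265 [[309.2, 243.2], [306.5, 242.7], [303.9, 242.1]]
-0.0265 [[316.3, 233.0], [313.8, 232.5], [311.2, 231.9]]
along x,y -0.0007959377263438027 -0.003721651875510229 [[0.52699417 0.20409026 0.1044    ]]
```

To row units: -0.423 m is -0.705, -0.01 m is -0.0167, -11.3 degrees is -0.1256.

Request:
hand_motion(
  segments=[
    [-0.0167,-0.35,0,0,0,-0.0633],
    [-0.0167,-0.35,0,0,0,-0.0633],
    [-0.0167,-0.35,0,0,0,-0.0633],
    [-0.0167,-0.35,0,0,0,-0.0633],
    [-0.0167,-0.35,0,0,0,-0.0633],
    [-0.0167,-0.4167,0,0,0,-0.0667],
    [-0.0167,-0.4833,0,0,0,-0.0889],
    [-0.0167,-0.55,0,0,0,-0.1],
    [-0.0167,-0.6167,0,0,0,-0.1111],
    [-0.0167,-0.6667,0,0,0,-0.1222],
    [-0.0167,-0.6917,0,0,0,-0.1256],
    [-0.0167,-0.705,0,0,0,-0.1256],
  ],
)

```text
time_s: 5.22
tcp_pos: [0.4902, -0.2156, 0.1815]
eef_rot: [180.0, -0.1, -175.3]
contact_force: [0.8, 0.5, -1.9]
gripper_width: 0.0458
gripper_force: 4.0
```

Request:
hand_motion(
  segments=[
    [0,0,0,0,0,0],
    [0,0,0,0,0,0],
    [0,0,0,0,0,0],
  ],
)

```text
time_s: 5.47
tcp_pos: [0.4913, -0.2128, 0.1822]
eef_rot: [180.0, -0.0, -175.1]
contact_force: [-0.6, 0.9, -0.8]
gripper_width: 0.0458
gripper_force: 4.0
```

```bash
python3 - <<'E'
from plant import r, viewer, get_state
from h import *
a=[]
for n,y,x in(("top",185,335),("side",140,300)):
    c=viewer.capture(n);np.savez(n+"2.npz",**c); a.append(cv2.resize(c["frame"][y:y+90,x:x+80,::-1],None,fx=5,fy=5,interpolation=cv2.INTER_CUBIC))
cv2.imwrite("pics/over.png",np.hstack(a))
E
python3 go.py .4905 -.214 .089 -175.1
```

```text
d [ 0.0011 -0.0013  0.0935] rot [ 0.00572958 -0.01145916  0.04583662] joints [ -2.4   9.4 -20.6  -0.  -60.  -82.6] [ 0.4915 -0.2126  0.1825] [ 1.7999e+02 -1.0000e-02 -1.7506e+02] F [-0.7  0.1 -1.2] 0.046040189936327566 4.043671265244484 5.5667
```

View pics/over.png

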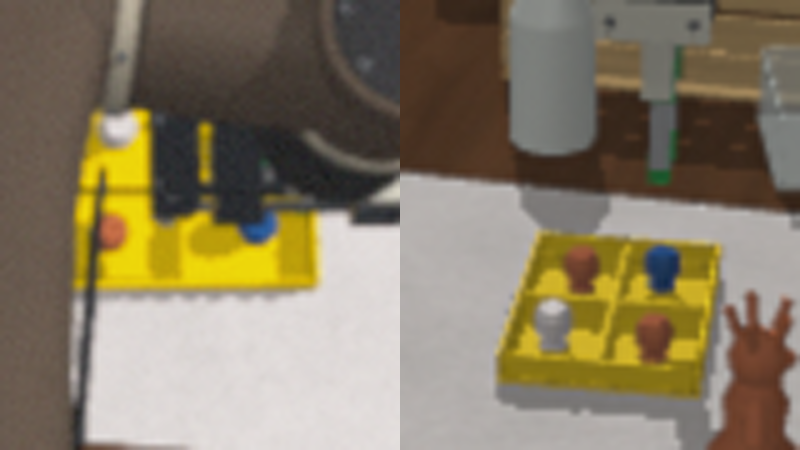

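The tongs hang over the blue knob: tips at about side pixel (352,176), knob at (352,193). I'll go down to just above the knob and check the alignment by colour.

To row units: 0.05 m is 0.0833, 0.04 m is 0.0667.

Request:
hand_motion(
  segments=[
    [0.0017,-0.0017,0.0333,0,0,0],
    [0.0017,-0.0017,0.0667,0,0,0],
    [0.0017,-0.0017,0.0833,0,0,0],
    [0.0017,-0.0017,0.0833,0,0,0],
    [0.0017,-0.0017,0.0833,0,0,0],
  ],
)

```text
time_s: 5.98
tcp_pos: [0.4905, -0.2142, 0.1326]
eef_rot: [-180.0, -0.1, -175.1]
contact_force: [0.2, -0.6, -0.9]
gripper_width: 0.0461
gripper_force: 4.0
```

```bash
python3 - <<'E'
from plant import r, viewer, get_state
from h import *
c=viewer.capture("side");np.savez("side3.npz",**c);p=get_state()["tcp_pos"];print(p)
cv2.imwrite("pics/near.png",cv2.resize(c["frame"][160:210,325:385,::-1],None,fx=10,fy=10,interpolation=cv2.INTER_CUBIC))
T=np.linalg.inv(c["cam_to_world"])
def pr(q):
    q=T@np.r_[q,1];return (q[:2]/q[2]*c["fx"]+[c["cx"],c["cy"]]).round(1).tolist()
a=np.deg2rad(94.9);y=np.array([np.cos(a),np.sin(a),0]);x=np.array([y[1],-y[0],0])
for o in(.0255,.02,-.02,-.0255):print("tip bottom",o,[pr(p+[0,0,-.0777]+o*y+w*x) for w in(-.008,.008)])
k=np.array([.4905,-.214,.031]);print("knob band top",[pr(k+w*x) for w in(-.014,0,.014)],"top",pr(k+[0,0,.006]))
E
```

```text
[ 0.4910505  -0.21441665  0.13329491]
tip bottom 0.0255 [[352.9, 189.7], [348.6, 189.4]]
tip bottom 0.02 [[353.1, 189.0], [348.8, 188.7]]
tip bottom -0.02 [[354.2, 184.1], [350.0, 183.8]]
tip bottom -0.0255 [[354.3, 183.5], [350.2, 183.2]]
knob band top [[355.2, 192.4], [351.5, 192.1], [347.8, 191.9]] top [351.5, 190.8]
```

View pics/near.png

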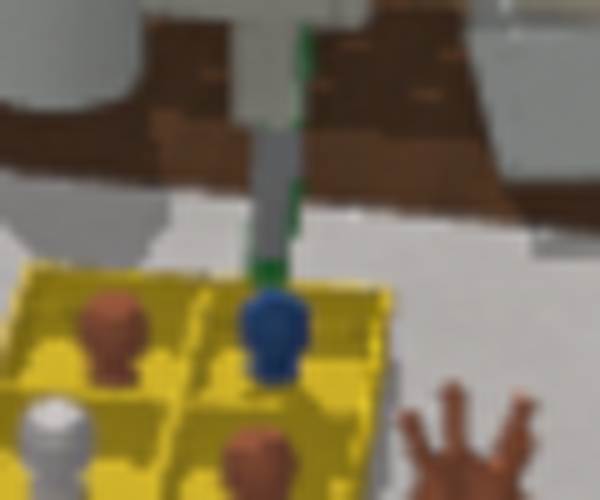

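Tips span columns 350–354 and the knob 349–356. Both sit about 1 px off my prediction in the same direction, so they are aligned. Now descending around the knob.

To row units: 0.022 m is 0.0367, 0.016 m is 0.0267.

Request:
hand_motion(
  segments=[
    [0,0,0.0133,0,0,0],
    [0,0,0.0267,0,0,0],
    [0,0,0.0367,0,0,0],
  ],
)

```text
time_s: 6.28
tcp_pos: [0.4904, -0.2145, 0.11]
eef_rot: [180.0, 0.0, -175.1]
contact_force: [-0.9, -0.2, -0.3]
gripper_width: 0.0465
gripper_force: 4.0
```

Request:
hand_motion(
  segments=[
    [0,0,0.0133,0,0,0],
    [0,0,0.0267,0,0,0],
    [0,0,0.0375,0,0,0],
    [0,0,0.0375,0,0,0],
    [0,0,0.0375,0,0,0],
  ],
)

```text
time_s: 6.7
tcp_pos: [0.4901, -0.2146, 0.0875]
eef_rot: [180.0, -0.1, -175.1]
contact_force: [0.8, 0.9, -0.0]
gripper_width: 0.0459
gripper_force: 4.0
```

```bash
python3 - <<'E'
from plant import r, viewer, get_state
from h import *
c=viewer.capture("side");np.savez("side4.npz",**c);print(get_state()["tcp_pos"])
cv2.imwrite("pics/in.png",cv2.resize(c["frame"][160:210,325:385,::-1],None,fx=10,fy=10,interpolation=cv2.INTER_CUBIC))
E
```

```text
[ 0.49044994 -0.21470484  0.08796485]
```

View pics/in.png

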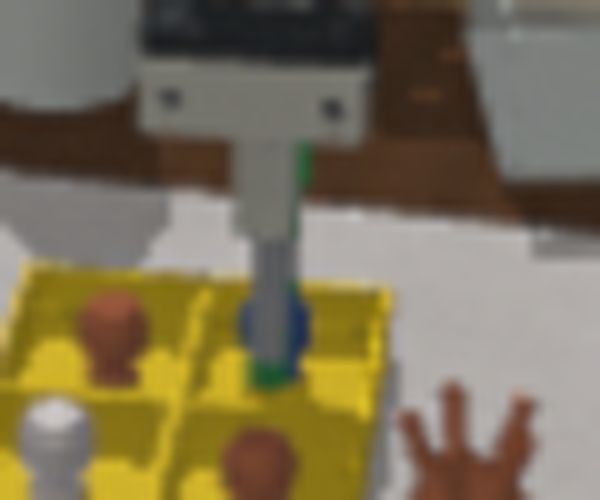

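The near tip stands in front of the knob (columns 350–354, bottom row about 198) with no contact force. Closing.

Request:
hand_motion(
  segments=[
    [0,0,0,0,0,0],
    [0,0,0,0,0,0],
    [0,0,0,0,0,0],
    [0,0,0,0,0,0],
    [0,0,0,0,0,0],
    [0,0,0,0,0,0],
  ],
  aperture=0.03,
  grip_force=22,
)

```text
time_s: 7.25
tcp_pos: [0.4907, -0.2146, 0.0884]
eef_rot: [-180.0, 0.0, -175.1]
contact_force: [-0.4, 0.8, 1.8]
gripper_width: 0.0416
gripper_force: 22.0
```

Request:
hand_motion(
  segments=[
    [0,0,-0.0083,0,0,0],
    [0,0,-0.0167,0,0,0],
    [0,0,-0.025,0,0,0],
    [0,0,-0.0333,0,0,0],
    [0,0,-0.05,0,0,0],
    [0,0,-0.0667,0,0,0],
    [0,0,-0.0833,0,0,0],
    [0,0,-0.1,0,0,0],
    [0,0,-0.1,0,0,0],
  ],
)

```text
time_s: 8.0
tcp_pos: [0.4918, -0.2149, 0.1509]
eef_rot: [-179.9, 0.2, -175.1]
contact_force: [1.2, -0.4, -0.7]
gripper_width: 0.0416
gripper_force: 22.0
```

```bash
python3 - <<'E'
from plant import r, viewer, get_state
from h import *
c=viewer.capture("side");print(get_state()["tcp_pos"])
cv2.imwrite("pics/up.png",cv2.resize(c["frame"][150:210,325:385,::-1],None,fx=8,fy=8,interpolation=cv2.INTER_CUBIC))
E
```

```text
[ 0.4913006  -0.21469702  0.14962498]
```

View pics/up.png

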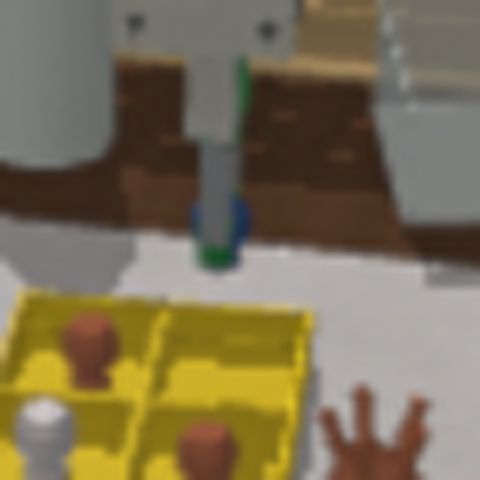

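The knob is held between the tips and its compartment is empty, with width 41.6 mm as expected for a 28 mm tip gap. Raising further.

To row units: -0.15 m is -0.25, -0.145 m is -0.2417.

Request:
hand_motion(
  segments=[
    [0,0,-0.0167,0,0,0],
    [0,0,-0.0417,0,0,0],
    [0,0,-0.0667,0,0,0],
    [0,0,-0.1,0,0,0],
    [0,0,-0.1333,0,0,0],
    [0,0,-0.1667,0,0,0],
    [0,0,-0.2,0,0,0],
    [0,0,-0.225,0,0,0],
    [0,0,-0.2417,0,0,0],
    [0,0,-0.25,0,0,0],
    [0,0,-0.25,0,0,0],
    [0,0,-0.25,0,0,0],
  ],
)

```text
time_s: 9.05
tcp_pos: [0.4901, -0.2144, 0.2973]
eef_rot: [180.0, -0.1, -175.1]
contact_force: [0.1, -0.7, -1.1]
gripper_width: 0.042
gripper_force: 22.0
```

Request:
hand_motion(
  segments=[
    [0,0,0,0,0,0],
    [0,0,0,0,0,0],
    [0,0,0,0,0,0],
    [0,0,0,0,0,0],
    [0,0,0,0,0,0],
    [0,0,0,0,0,0],
  ],
)

```text
time_s: 9.55
tcp_pos: [0.4904, -0.2146, 0.2979]
eef_rot: [180.0, -0.0, -175.1]
contact_force: [1.0, 0.2, -1.5]
gripper_width: 0.0418
gripper_force: 22.0
```

```bash
python3 - <<'E'
from plant import r, viewer, get_state
from h import *
c=viewer.capture("side");print(get_state()["tcp_pos"])
cv2.imwrite("pics/end.png",cv2.resize(c["frame"][90:290,200:420,::-1],None,fx=3,fy=3,interpolation=cv2.INTER_CUBIC))
E
```

```text
[ 0.4903929  -0.21460636  0.29796534]
```

View pics/end.png

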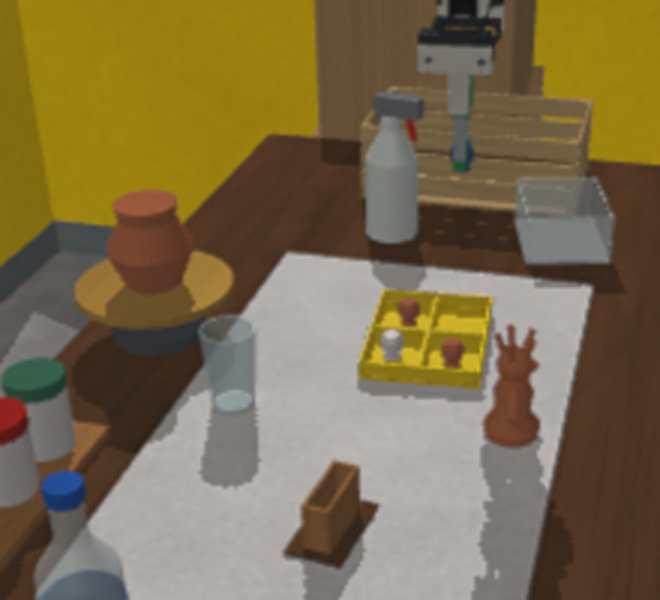

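The knob is steady in the tongs at crop pixel (461,155), about 0.21 m up, and everything else is where it was. Handing in.

```bash
python3 -c "
from plant import r, viewer, get_state
print(r.close_job())"
```

```text
the job is handed in; nothing more can be done
None
```

The job is handed in, with no verdict returned: the tongs hold the blue knob steady about 21 cm above the table after 9.6 s, the gripper stayed on the tongs' grips, and the last picture shows nothing else moved.

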